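# Nest a planter in the V of the drilling jig

### The arm

A 6-joint arm with a two-finger parallel gripper is mounted at the origin on the work surface. World frame = base frame: x ahead of the robot, y to its left, z up, the work surface at z = 0. Lengths are in m, angles in rad, forces in N, time in s.
With the tool pointing down it reaches from about 0.425 to 0.95 m from the base axis. Payload 3.5 kg.
Tool frame: the origin (TCP) lies midway between the tips of the shut fingers; the grasp point (between the pads) lies 19 mm behind it (ctrl.pinch_z is the distance from the TCP to the grasp point, in m); z points along the fingers, y is the line along which they close (so a half turn about z gives the same grasp; the last joint's range is limited). The gripper opens to 85 mm and grips with 20 to 120 N. Pads are 22 mm wide; open, the fingers measure 114 mm over their backs; the gripper's body (76 mm by 85 mm) begins 54 mm behind the grasp point. The pads swing forward as they close: fully open they stand 13 mm farther back than shut.
Start: joints at [1.044, 0.286, 1.577, -0, 1.279, -0.15], TCP at [0.248, 0.628, 0.231] pointing down, gripper open.
Joint ranges: [-2.77, 2.77], [-0.9, 2.22], [0.21, 2.48], [-1.53, 4.67], [0.24, 2.81], [-2.84, 2.84]. Speed limits (rad/s): [2.79, 2.79, 3.14, 3.14, 3.14, 3.14].

### API

Orientations are given as a unit quaternion [x, y, z, w].
In Python, from plant import get_state, viewer, sign_off, ctrl gives the robot as it stands. The module is installed in compiled form; this text tells all that it offers.
- The arm moves only by the shell command python3 -m handwheel 'ROWS' [FORCE]. ROWS is JSON, a list that holds one entry, the list of rows, each a list of 5 numbers: the finger opening in m, from 0 to 0.0854, then the shift along the tool's x, y, z in m, then the turn about the tool's z in degrees. In form: [[[claw, x, y, z, spin], ...]]. A call has 1 to 12 rows; each row shifts and turns the commanded pose from where the row before left it, along the tool's axes as they then stand; what a row does not reach is not made up. A row lasts 1/12 s, in which the tool goes at most 41.7 mm and 7.16 degrees, less where a joint would pass 70% of its speed; a pose out of reach is approached as far as the arm can. A call is refused whole if a number of a shift passes 0.0417 or a number of a turn 7.16, either way. A call with a gripper value outside its range is refused whole. The fingers move at their own pace and stop on an object; FORCE is the grip in N (left out, the last holds). Time passes only in rows, so rows that do not move let the fingers close. It gives the time, the measured TCP pose, the force, the opening and the grip force at its end, in the units of the state.
- get_state(): the state, without advancing time (a new reading comes with each control period).
- viewer.read_camera(name): name is "side" or "top"; returns the picture (480x640x3 uint8, blue, green, red); there is no depth.
- viewer.camera_params(name): a dict with "fov_y" (degrees; the focal length in pixels is half the picture's height over the tangent of half this angle, whatever the lens; pixels are square), "cx", "cy" (the principal point, pixels), "k1" (the pictures are not rectified: a ray, as slopes to the right and down, at radius r is drawn at 1 + k1 r^2 times it, then the intrinsics apply), "xyz" and "attitude" of the camera in the world. Camera axes: x right, y up, looking along -z (the intrinsics and any distortion apply to the point x, -y, -z); pixel columns grow to the right and rows downward; lengths in m; the calibration is good to about 2 mm. A picture is of the moment at which its call begins. camera_params takes no time and is no camera call.
- sign_off(): hands the job in; it is judged then, once.
Trained networks look in the newest picture that a camera, given by its name, has taken for a name from the list of things; names that differ only in an ending like _2 or _b are one class to them, and where a whole thing is asked for, a point or a joint stands for the part that bears it (a point fixed in the world has none). Each returns a list of dicts, best first, with "confidence" (0 to 1); they miss things now and then, are a little off and sometimes report something else, mostly with a low value. They report only what shows in the picture. A call takes as long as a camera call. They do not tell look-alikes from the thing itself.
- viewer.look_for(camera, name): "extent" ([left, top, width, height] as shares, 0 to 1, of the picture: columns of its width, rows of its height, round what is visible of it).
- viewer.outline_of(camera, name): "mask" (480x640 bool, what is visible of it) and "extent" ([left, top, width, height] as shares, 0 to 1, of the picture: columns of its width, rows of its height, round what is visible of it).
- viewer.pinpoint(camera, name): "xy" ([column, row] as shares, 0 to 1, of the picture: columns of its width, rows of its height: a listed point, or the origin of a listed thing).
The state is a dict: "time": time; "qpos": joint angles; "dq": joint speeds; "joint_efforts": joint torques, N m; "eef_pos": TCP position; "tcp_rot": TCP orientation; "contact_force": force on the tool from outside, world axes, zero at the start; "wrist_torque": the same for the moment, N m; "opening": opening from 0.0 (shut) to 1.0 (fully open); "finger_force": force on a finger pad.
Only numpy, scipy, OpenCV 4.12 (cv2) and the standard library are available. Lean on these libraries where they do the work, as an engineer would, in place of code of your own. Each camera call takes 0.05 s, during which the arm holds its last target. There are 200 camera calls.

### The job

Stand the straight-sided terracotta planter, foot up as it is, on the open part of the drilling jig's board, and push it into the V of the two wooden rails until it is fully home and centred, keeping up a steady push of about 10 N for a second so that it bears on both rails; 20 N would crack it. Then slide the keeper bar all the way across behind it, let go, and leave the other pots and tools on the bench alone.

Things in the scene. Friction and masses are not known exactly. Their poses are not given: they have to be found in the camera images.
- planter_mid (a point): Centre (half-way up) of the planter: a straight terracotta cylinder, 62 mm diameter, 68 mm high, smooth, about 0.27 kg, standing upside down (rim down, closed foot up); underside 34 mm below this point, z up along its axis. Grasp across its 62 mm or push its side. The other terracotta pot nearby tapers above a thick collar and is not the one.
- mouth (a point): Fixed, on the jig's centre line: centre of the planter (half-way up) when it stands on the open board before the V, clear of rails and keeper. +x is the direction of pushing into the V, +y the keeper's side, z up. Plywood board: top 34 mm below this point, 10 mm above the table, x -60 to +192, y -75 to +75 mm from here. The fully-home place is straight ahead, 85 to 125 mm in +x (see keeper).
- keeper (a joint): Travel of the keeper bar, m: 0 = drawn back (starts 0 to 0.008), 0.075 = across at its stop, towards mouth -y. Drags with 2 N, stays where left. Keeper, rails and end block form one rigid V head on the jig, clamped at an unknown setting: home (nest) is anywhere 85 to 125 mm beyond the mouth point. No pose of the head is given: feel for home; then the planter's own pose shows it.
- board (a point): Fixed point on the board's top, on the centre line 105 mm in +x of the mouth point: under the middle of the range of home. Axes as the mouth's. V rails: 66 mm long, 14 mm thick, 58 mm high above the board, each at 35 degrees to x, opening towards -x to 109 mm wide 24 mm before home. Push the planter low, below the rails' upper edge, or it tips. Rails are rigid.
- wing (a point): Fixed point on the board's side wing, 105 mm in +x and 115 mm in +y of the mouth point, on the board's top. Keeper bar: 40 mm before home (in -x), 12 mm thick, 18 to 34 mm above the board, 3 mm behind a planter that is home, in the way of one that is not. Its square tip is 55 mm to +y of the centre line at travel 0, 20 mm past it to -y when closed.
- post_level (a point): Fixed point 74 mm above wing. The keeper's round wooden post, 14 mm diameter, rises from the bar 34 to 86 mm above the board: push or grasp it from above at about this height. It stands 40 mm before home (in -x); 115 mm to +y of the centre line at travel 0, 40 mm when closed.
Mind the look-alikes: they are no part of the job. Leave any green, purple or turquoise look-alike of the part that bears planter_mid alone.

How it is judged:
On the way, in this order (a step that is already met when the one before it is completed fails the run):
1. with the keeper still drawn back, the planter stands home in the V and is pressed onto both rails at once (3 N or more on each) (distance between planter_mid and nest below 0.004 m and contact force between planter and rail_left above 3 N and contact force between planter and rail_right above 3 N and angle between planter_mid's own z axis and vertical below 0.06 rad and value of joint keeper below 0.02 m), for 0.4 s.
2. the keeper is slid across behind the planter (value of joint keeper above 0.071 m), for 0.2 s.
At the end, for the whole second after the job is handed in: The planter stands upright on the board, within 3 mm of its home place between the rails, at rest, with the keeper within 4 mm of its closed stop (distance between planter_mid and nest below 0.003 m and angle between planter_mid's own z axis and vertical below 0.05 rad and value of joint keeper above 0.071 m and linear speed of planter below 0.01 m/s); the robot touches nothing.
It fails at once if the planter is pressed onto a rail with more than 14 N (contact force between planter and rail_left above 14 N or contact force between planter and rail_right above 14 N).
It fails at once if the keeper is forced against the planter with more than 15 N (contact force between keeper and planter above 15 N).
It fails at once if the planter is tipped by more than 30 degrees (angle between planter_mid's own z axis and vertical above 0.52 rad).
It fails at once if another pot or tool is shifted by more than 3 cm (distance of any of tapered_pot, slip_jar, kiln_prop, rib, turning_tool, glaze_bowl, test_ring from where it was at the start of the episode above 0.03 m).
It also fails if it takes over 72 s, if anything falls off the work surface, if the arm or the gripper's body presses on something with over 40 N, if the wrist force passes 120 N, or if a joint passes its speed limit or range.

## Working session

There is one attempt and no reset: what is moved stays moved. The work goes in short steps, Python scripts to look and compute and a shell command to move; the robot and the scene stay as the last step left them, time stands still between calls to the robot, and variables do not carry over. Pictures are saved under pics/ and viewed, at most 10 in all, crops included, and the job is handed in when it is done.

```bash
mkdir -p pics; cat > h.py <<'E'
import numpy as np, cv2
from scipy.spatial.transform import Rotation as R
from scipy.optimize import least_squares
from plant import get_state, viewer, sign_off, ctrl
def proj(c,P):
    p=viewer.camera_params(c); f=240/np.tan(np.radians(p["fov_y"])/2)
    q=R.from_quat(p["attitude"]).inv().apply(np.atleast_2d(P)-np.array(p["xyz"]))
    s=np.c_[q[:,0]/-q[:,2], -q[:,1]/-q[:,2]]; r2=(s**2).sum(1,keepdims=True)
    return s*(1+p["k1"]*r2)*f+[p["cx"],p["cy"]]
def solve(obs,z=None,x0=(0.5,0.2,0.05)):
    # obs: list (cam,(u,v)); z fixes the height
    fun=lambda x: np.concatenate([(proj(c,x if z is None else [x[0],x[1],z])[0]-uv) for c,uv in obs])
    s=least_squares(fun,x0 if z is None else x0[:2],x_scale=0.1)
    return s.x, np.abs(s.fun).max()
def px(d): return np.array(d["xy"])*[640,480]
E
python3 - <<'E'
from h import *
for c in("top","side"):
    cv2.imwrite(f"pics/{c}0.png",viewer.read_camera(c)); print(c,viewer.camera_params(c))
    for n in("planter_mid","mouth","board","wing","post_level","keeper","tapered_pot"):
        print(n,[(px(d).round(1).tolist(),round(d["confidence"],2)) for d in viewer.pinpoint(c,n)][:4])
    for n in("planter_mid",):
        print(n,[((np.array(d["extent"])*[640,480,640,480]).round(),round(d["confidence"],2)) for d in viewer.look_for(c,n)][:4])
s=get_state();print(s)
E
```

```text
top {'fov_y': 45.70288961192938, 'cx': 314.94269423182175, 'cy': 237.23871586476784, 'k1': -0.18608025584930774, 'xyz': array([ 0.29037039, -0.10984987,  1.20820189]), 'attitude': array([ 0.05551068, -0.06457657, -0.69589901,  0.71307293])}
planter_mid [([457.1, 286.9], 0.94), ([343.0, 267.2], 0.83)]
mouth [([235.9, 251.7], 0.85)]
board [([250.8, 209.8], 0.76)]
wing [([196.6, 193.5], 0.61)]
post_level [([189.5, 186.7], 0.75), ([199.6, 190.8], 0.73)]Traceback (most recent call last):
  File "<stdin>", line 5, in <module>
ValueError: it knows: board, mouth, planter_mid, post_level, wing
```

View pics/top0.png

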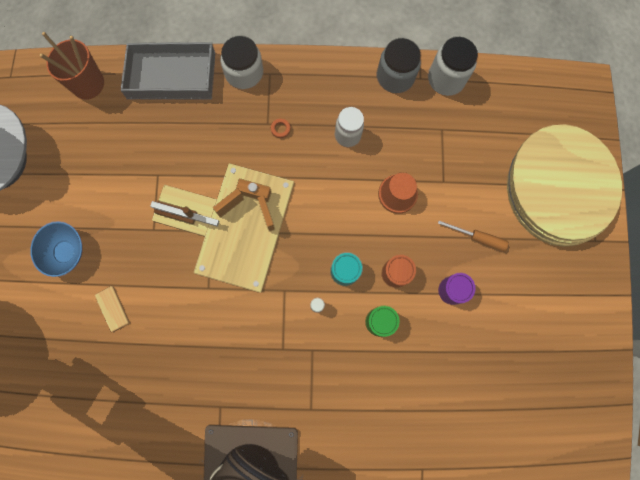

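The top view shows the terracotta planter at about (400,270), with the tapered pot at (400,190) and turquoise (347,268), green (384,321) and purple (459,289) look-alikes. The jig is at about (245,225), with the V opening towards the lower right and the keeper at (190,213).

```bash
python3 - <<'E'
from h import *
for c in("side","top"):
    im=viewer.read_camera(c); cv2.imwrite(f"pics/{c}1.png",im)
    for n in("mouth","board","wing","post_level","planter_mid"):
        print(c,n,[(px(d).round(1).tolist(),round(d["confidence"],2)) for d in viewer.pinpoint(c,n)])
    L=viewer.outline_of(c,"planter_mid")
    for d in L:
        m=d["mask"];v,u=np.nonzero(m); print(c,u.min(),u.max(),v.min(),v.max(),u.mean().round(1),v.mean().round(1),np.median(im[m],0),round(d["confidence"],2))
p=viewer.camera_params("side");print(p)
s=get_state();print({k:np.round(v,3) for k,v in s.items()},ctrl.pinch_z)
E
```

```text
side mouth [([284.1, 219.4], 0.69)]
side board [([329.6, 221.0], 0.61)]
side wing [([315.4, 189.3], 0.56)]
side post_level [([314.1, 164.2], 0.73)]
side planter_mid [([333.3, 300.0], 0.72), ([394.2, 415.7], 0.71), ([364.5, 340.9], 0.56)]
side 350 388 318 370 368.4 343.9 [ 45.  82. 161.] 0.95
side 287 324 330 385 305.9 357.6 [ 51. 133.  59.] 0.9
side 375 420 383 440 397.5 411.6 [145.  56. 138.] 0.62
side 317 351 276 325 334.0 300.2 [ 98. 117.  71.] 0.56
top mouth [([234.8, 252.9], 0.56), ([197.9, 191.8], 0.44)]
top board [([249.4, 208.0], 0.95)]
top wing [([196.3, 193.9], 0.83)]
top post_level [([191.0, 185.9], 0.61)]
top planter_mid [([345.4, 269.8], 0.86), ([382.9, 319.6], 0.75), ([396.8, 272.7], 0.74), ([454.9, 284.6], 0.64)]
top 330 360 253 286 345.0 269.2 [158. 167.  53.] 0.93
top 382 415 255 285 398.5 270.5 [ 65. 101. 180.] 0.82
top 365 399 306 336 382.0 321.1 [ 70. 153.  63.] 0.72
top 438 475 272 304 456.4 288.5 [152.  67. 129.] 0.62
{'fov_y': 51.39369103000106, 'cx': 325.12841552469297, 'cy': 237.9640186687733, 'k1': -0.0277026899922829, 'xyz': array([ 0.09174679, -0.65340324,  0.75852513]), 'attitude': array([ 0.36875159, -0.11727095, -0.25777689,  0.88533658])}
{'time': np.float64(1.0), 'qpos': array([ 1.044,  0.286,  1.577, -0.   ,  1.279, -0.15 ]), 'dq': array([0.001, 0.002, 0.   , 0.002, 0.001, 0.   ]), 'joint_efforts': array([ 1.0000e-03, -4.0597e+01, -2.9295e+01, -0.0000e+00,  0.0000e+00,
        0.0000e+00]), 'eef_pos': array([0.248, 0.628, 0.231]), 'tcp_rot': array([ 0.187,  0.982, -0.   ,  0.   ]), 'contact_force': array([-0.53 , -0.653, -0.129]), 'wrist_torque': array([ 0.039, -0.032,  0.021]), 'finger_force': np.float64(0.0), 'opening': np.float64(1.003)} 0.0187
```

View pics/side1.png

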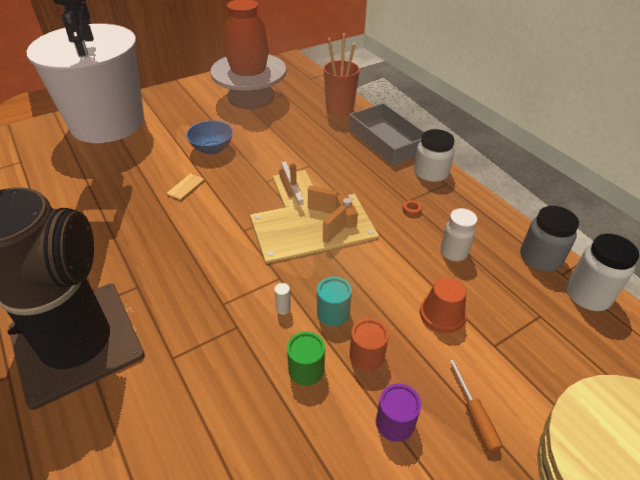

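The side view shows the planter at (368,344), the V rails around (335,205), and the keeper bar with its post at about (290,180), drawn back. Next I fit the jig pose and the planter.

```bash
cat >> h.py <<'E'
def cyl(x,y,z0=0.0,r=.031,h=.068):
    a=np.linspace(0,2*np.pi,73); return np.vstack([np.c_[x+r*np.cos(a),y+r*np.sin(a),np.full(73,z)] for z in(z0,z0+h)])
def bb(c,P):
    q=proj(c,P); return np.r_[q.min(0),q.max(0)]
def fitcyl(obs,x0,z0=0.0):
    f=lambda x: np.concatenate([bb(c,cyl(*x,z0=z0))-b for c,b in obs])
    s=least_squares(f,x0,x_scale=.1,loss="soft_l1"); return s.x,f(s.x).round(1)
def planter(x0,z0=0.0):
    obs=[]
    for c in("top","side"):
        im=viewer.read_camera(c); want=proj(c,[*x0,z0+.034])[0]
        for d in viewer.outline_of(c,"planter_mid"):
            m=d["mask"]; v,u=np.nonzero(m); k=np.median(im[m],0)
            if np.hypot(u.mean()-want[0],v.mean()-want[1])<25 and k[2]>1.3*k[1]: obs.append((c,np.r_[u.min(),v.min(),u.max()+1,v.max()+1])); break
    return fitcyl(obs,x0,z0) if obs else None, [o[0] for o in obs]
E
python3 - <<'E'
from h import *
print(fitcyl([("side",np.array([350,318,389,371])),("top",np.array([382,255,416,286]))],(.5,-.2)))
K={"mouth":(0,0,.044),"board":(.105,0,.010),"wing":(.105,.115,.010),"pl":(.105,.115,.084),
 "a":(-.06,.075,.01),"b":(-.06,-.075,.01),"c":(.192,-.075,.01),"d":(.192,.075,.01)}
O=[("side","mouth",284.1,219.4),("side","board",329.6,221),("side","wing",315.4,189.3),("side","pl",314.1,164.2),
("top","mouth",235.5,252.3),("top","board",250,209),("top","wing",196.5,193.7),("top","pl",190.5,186.2),
("top","a",196,271),("top","b",262,290),("top","c",294,181),("top","d",229,166),("side","a",251,208),("side","b",267,254),("side","c",376,234)]
def W(x,k):
    a=K[k];c,s=np.cos(x[2]),np.sin(x[2]);return [x[0]+c*a[0]-s*a[1],x[1]+s*a[0]+c*a[1],a[2]]
f=lambda x:np.concatenate([proj(c,W(x,k))[0]-[u,v] for c,k,u,v in O])
s=least_squares(f,(.5,.1,0),loss="soft_l1");print(s.x,np.degrees(s.x[2]));
for o,r in zip(O,f(s.x).reshape(-1,2).round(1)):print(o[:2],r)
for n,p in dict(t=("top",(350,130)),):0
for nm,uv,z in(("turq",(347,269),.068),("green",(384,321),.068),("taper",(400,192),.05)): print(nm,solve([("top",uv)],z)[0])
E
```

```text
(array([ 0.42549361, -0.29846732]), array([-0.3, -0.1,  0.3,  0.2, -0.4, -1.1,  0.3,  1. ]))
[ 0.45464374  0.04497615 -0.24433408] -13.999311723062242
('side', 'mouth') [ 0.  -0.3]
('side', 'board') [ 0.8 -0.4]
('side', 'wing') [-1.   0.2]
('side', 'pl') [ 0.4 -0.1]
('top', 'mouth') [-1.9 -0.1]
('top', 'board') [-0.4 -1. ]
('top', 'wing') [2.7 0.7]
('top', 'pl') [ 2.1 -0.5]
('top', 'a') [-1.9  1.1]
('top', 'b') [-0.4  1.2]
('top', 'c') [-0.1 -1.6]
('top', 'd') [-0.7 -4. ]
('side', 'a') [-1.   6.3]
('side', 'b') [-0.7  7. ]
('side', 'c') [3.8 0.7]Traceback (most recent call last):
  File "<stdin>", line 13, in <module>
ValueError: not enough values to unpack (expected 2, got 1)
```

```bash
python3 - <<'E'
from h import *
P=np.array([.4255,-.2985])
for nm,uv,z in(("turq",(347,269),.068),("green",(384,321),.068),("purple",(459,289),.068),("tapertop",(403,184),.06),("taperbase",(398,198),.01)):
    q=solve([("top",uv)],z)[0]; d=q-P; print(nm,q.round(3),np.hypot(*d).round(3),np.degrees(np.arctan2(d[1],d[0])).round())
J=np.array([.4546,.0450]);a=np.radians(-14);M=np.array([[np.cos(a),-np.sin(a)],[np.sin(a),np.cos(a)]])
w=lambda L,z:np.c_[(M@np.array(L).T).T+J,np.full(len(L),z)]
B=[(-.06,-.075),(-.06,.075),(.192,.075),(.192,-.075)]
out=[]
for c,(x0,y0,x1,y1) in(("top",(140,130,340,330)),("side",(230,140,410,320))):
    im=viewer.read_camera(c); s=3 if c=="top" else 3
    cr=cv2.resize(im[y0:y1,x0:x1],(400,400)); k=400/(x1-x0)
    q=((proj(c,w(B,.01))-[x0,y0])*k).astype(int); cv2.polylines(cr,[q],True,(255,0,0),1)
    q=((proj(c,w([(-.06,0),(.192,0)],.01))-[x0,y0])*k).astype(int); cv2.polylines(cr,[q],False,(255,0,255),1)
    out.append(cr)
cv2.imwrite("pics/ov.png",np.hstack(out))
E
```

```text
turq [ 0.423 -0.188] 0.11 91.0
green [ 0.32  -0.264] 0.111 162.0
purple [ 0.387 -0.418] 0.125 -108.0
tapertop [ 0.606 -0.304] 0.18 -2.0
taperbase [ 0.588 -0.302] 0.162 -1.0
```

View pics/ov.png

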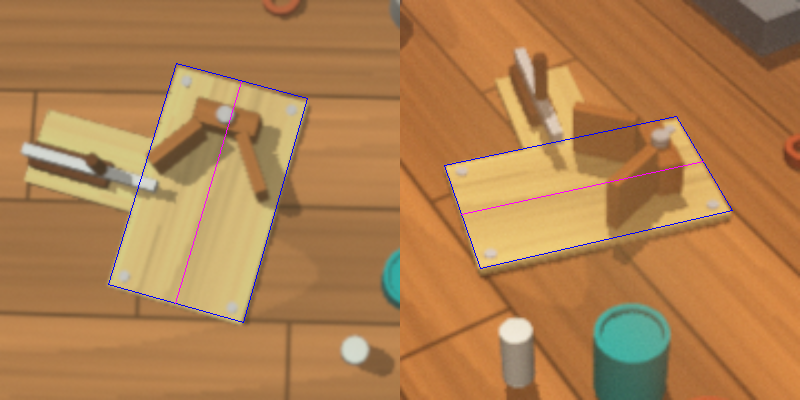

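The fitted board outline, drawn in blue, lies on the board in both views, so the jig pose is good: mouth at (0.4546, 0.045), yaw -14°. Moving to the planter.

```bash
cat > to.py <<'E'
import sys
from h import *
s=get_state(); r=R.from_quat(s["tcp_rot"]); J=np.array([.4546,.0450]); a=np.radians(-14); M=np.array([[np.cos(a),-np.sin(a)],[np.sin(a),np.cos(a)]])
def show(t=None):
    p=np.array(s["eef_pos"]); y=r.apply([0,1,0]); F=np.array(s["contact_force"])
    print("t",round(float(s["time"]),2),"tcp",p.round(4),"jig",(M.T@(p[:2]-J)).round(4),"tooly",np.degrees(np.arctan2(y[1],y[0])).round(2),"F jig",(M.T@F[:2]).round(2),F[2].round(2),"open",round(float(s["opening"]),3),"ff",round(float(s["finger_force"]),1),"q",np.round(s["qpos"],2))
    if t is not None: print(" tool shift to target",r.inv().apply(np.array(t)-p).round(4))
if __name__=="__main__":
    v=[float(x) for x in sys.argv[2:]]
    if len(sys.argv)<3: show()
    elif sys.argv[1]=="w": show(v)
    else: show([*(M@np.array(v[:2])+J),v[2]])
E
python3 -m handwheel '[[[0.085,-0.029,-0.019,0,0],[0.085,-0.029,-0.019,0,0],[0.085,-0.029,-0.019,0,0],[0.085,-0.029,-0.019,0,0],[0.085,-0.029,-0.019,0,0],[0.085,-0.029,-0.019,0,0],[0.085,-0.029,-0.019,0,0],[0.085,-0.029,-0.019,0,0],[0.085,-0.029,-0.019,0,0],[0.085,-0.029,-0.019,0,0],[0.085,-0.020,-0.026,0,0],[0.085,-0.010,-0.032,0,0]]]' 30; python3 to.py w 0.4255 -0.2985 0.1
```

```text
time: 2.1
eef_pos: [0.4566, 0.2777, 0.2317]
tcp_rot: [0.188, 0.982, 0.0, 0.001]
contact_force: [-0.0, -0.4, -0.1]
opening: 0.993
finger_force: 0.0
t 2.1 tcp [0.4566 0.2777 0.2317] jig [-0.0544  0.2262] tooly 68.35 F jig [ 0.07 -0.35] -0.12 open 0.993 ff 0.0 q [ 0.36 -0.03  1.92 -0.    1.24 -0.84]
 tool shift to target [-0.1835 -0.5471  0.1315]
```

```bash
python3 -m handwheel '[[[0.085,-0.0145,-0.035,0,0],[0.085,-0.0145,-0.035,0,0],[0.085,-0.0145,-0.035,0,0],[0.085,-0.0145,-0.035,0,0],[0.085,-0.0145,-0.035,0,0],[0.085,-0.0145,-0.035,0,0],[0.085,-0.0145,-0.035,0,0],[0.085,-0.0145,-0.035,0,0],[0.085,-0.0145,-0.035,0,0],[0.085,-0.0145,-0.035,0,0],[0.085,-0.0145,-0.035,0,0],[0.085,-0.0145,-0.035,0,0]]]' >/dev/null; python3 to.py w 0.4255 -0.2985 0.1
```

```text
t 3.1 tcp [ 0.4616 -0.1772  0.2317] jig [ 0.0605 -0.2139] tooly 68.39 F jig [0.88 0.78] -0.34 open 0.992 ff 0.0 q [-0.57 -0.12  2.01  0.    1.25 -1.77]
 tool shift to target [-0.011  -0.1261  0.1318]
```

```bash
python3 -m handwheel '[[[0.085,-0.003,-0.032,0.02,0],[0.085,-0.003,-0.032,0.02,0],[0.085,-0.003,-0.032,0.02,0],[0.085,-0.002,-0.030,0.02,0],[0.085,0,0,0.025,0],[0.085,0,0,0.015,0],[0.085,0,0,0,0],[0.085,0,0,0,0]]]' >/dev/null; python3 to.py w 0.4255 -0.2985 0.02; python3 - <<'E'
from h import *
print(planter((.4255,-.2985)))
im=viewer.read_camera("side"); cv2.imwrite("pics/s2.png",im[180:480,230:530])
E
```

```text
t 3.77 tcp [ 0.4253 -0.2961  0.1107] jig [ 0.0541 -0.3381] tooly 68.4 F jig [ 0.59 -0.12] 0.56 open 0.995 ff 0.0 q [-0.8   0.08  2.05  0.    1.01 -2.  ]
 tool shift to target [-0.0012 -0.0022  0.0907]
((array([ 0.42410938, -0.29747041]), array([-0.2, -0.1,  0.2,  0.1])), ['side'])
```

View pics/s2.png

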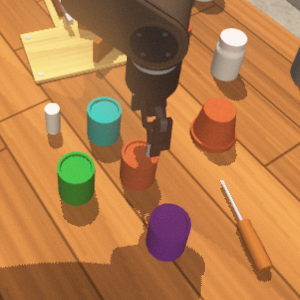

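The side view shows the gripper straddling the planter from above, clear of its neighbours. Descending and gripping.

```bash
python3 -m handwheel '[[[0.085,-0.001,-0.002,0.03,0],[0.085,0,0,0.03,0],[0.085,0,0,0.03,0],[0.085,0,0,0.006,0],[0.055,0,0,0,0],[0.055,0,0,0,0],[0.055,0,0,0,0],[0.055,0,0,0,0],[0.055,0,0,0,0],[0.055,0,0,0,0],[0.055,0,0,0,0],[0.055,0,0,0,0]]]' 30; python3 to.py w 0.4255 -0.2985 0.2
```

```text
time: 5.02
eef_pos: [0.4269, -0.2995, 0.017]
tcp_rot: [0.187, 0.982, -0.001, 0.001]
contact_force: [-0.4, 0.8, 5.7]
opening: 0.722
finger_force: 34.1
t 5.02 tcp [ 0.4269 -0.2995  0.017 ] jig [ 0.0564 -0.341 ] tooly 68.41 F jig [-0.6  0.7] 5.75 open 0.722 ff 34.1 q [-0.81  0.24  2.08  0.    0.82 -2.  ]
 tool shift to target [ 0.0012  0.0003 -0.183 ]
```

```bash
python3 -m handwheel '[[[0.055,0,0,-0.02,0],[0.055,0,0,-0.04,-2.6],[0.055,0,0,-0.04,-2.5],[0.055,0,0,-0.02,-2.5],[0.055,0.005,0.031,0,0],[0.055,0.005,0.031,0,0],[0.055,0.005,0.031,0,0],[0.055,0.005,0.031,0,0],[0.055,0.005,0.031,0,0],[0.055,0.005,0.031,0,0],[0.055,0.005,0.031,0,0],[0.055,0.005,0.031,0,0]]]' >/dev/null; python3 to.py j 0 0 0.05
```

```text
t 6.02 tcp [ 0.4461 -0.0467  0.1345] jig [ 0.014 -0.091] tooly 75.99 F jig [-0.42  0.66] -3.65 open 0.718 ff 34.6 q [-0.33 -0.12  2.2  -0.    1.06 -1.66]
 tool shift to target [0.0139 0.091  0.0845]
```

```bash
python3 -m handwheel '[[[0.055,0.004,0.03,0,0],[0.055,0.004,0.03,0,0],[0.055,0.004,0.02,0.02,0],[0.055,0.002,0.011,0.03,0],[0.055,0,0,0.025,0],[0.055,0,0,0.023,0],[0.055,0,0,0.004,0],[0.055,0,0,0,0]]]' >/dev/null; python3 to.py j 0 0 0.027
```

```text
t 6.68 tcp [0.4531 0.0436 0.0312] jig [-0.0011 -0.0017] tooly 76.01 F jig [-0.39  0.16] -3.08 open 0.718 ff 34.4 q [-0.13  0.08  2.23 -0.    0.84 -1.45]
 tool shift to target [-0.0011  0.0017  0.0042]
```

```bash
python3 -m handwheel '[[[0.055,-0.001,0.0015,0.002,0],[0.055,0,0,0.001,0],[0.055,0,0,0,0]]]' >/dev/null; python3 to.py j 0 0 0.027
```

```text
t 6.93 tcp [0.4582 0.0442 0.0318] jig [0.0037 0.0001] tooly 76.0 F jig [0.67 0.18] -3.18 open 0.714 ff 34.4 q [-0.12  0.09  2.22 -0.    0.83 -1.45]
 tool shift to target [ 0.0037 -0.0001  0.0048]
```

```bash
python3 to.py j 0 0 0.027; python3 -m handwheel '[[[0.055,0,0,0.002,0],[0.055,0,0,0,0],[0.055,0,0,0,0]]]' >/dev/null; python3 to.py j 0 0 0.027;python3 -m handwheel '[[[0.055,0,0,0,0]]]' >/dev/null; python3 to.py j 0 0 0.027
```

```text
t 6.93 tcp [0.4582 0.0442 0.0318] jig [0.0037 0.0001] tooly 76.0 F jig [0.67 0.18] -3.18 open 0.714 ff 34.4 q [-0.12  0.09  2.22 -0.    0.83 -1.45]
 tool shift to target [ 0.0037 -0.0001  0.0048]
t 7.18 tcp [0.4571 0.0444 0.0288] jig [0.0026 0.    ] tooly 76.0 F jig [ 0.59 -0.48] -2.82 open 0.718 ff 34.4 q [-0.12  0.09  2.22 -0.    0.82 -1.45]
 tool shift to target [ 0.0026 -0.      0.0018]
t 7.27 tcp [0.457  0.0445 0.0286] jig [0.0024 0.0001] tooly 76.01 F jig [ 0.42 -0.02] -2.59 open 0.717 ff 34.4 q [-0.12  0.09  2.22 -0.    0.82 -1.45]
 tool shift to target [ 0.0024 -0.0001  0.0016]
```

```bash
python3 -m handwheel '[[[0.055,0,0,0.0015,0],[0.055,0,0,0,0],[0.055,0,0,0,0]]]' >/dev/null; python3 to.py j 0 0 0.027;python3 -m handwheel '[[[0.055,0,0,0.001,0],[0.055,0,0,0,0],[0.055,0,0,0,0]]]' >/dev/null; python3 to.py j 0 0 0.027
```

```text
t 7.52 tcp [0.4571 0.0445 0.027 ] jig [0.0026 0.0001] tooly 76.01 F jig [-0.12  0.46] -1.59 open 0.72 ff 34.7 q [-0.12  0.1   2.22 -0.    0.82 -1.45]
 tool shift to target [ 0.0026 -0.0001 -0.    ]
t 7.77 tcp [0.4572 0.0445 0.027 ] jig [0.0027 0.0001] tooly 76.02 F jig [-3.75 -0.97] 5.03 open 0.72 ff 35.4 q [-0.12  0.1   2.22 -0.    0.82 -1.45]
 tool shift to target [ 0.0027 -0.0001 -0.    ]
```

```bash
python3 -m handwheel '[[[0.055,0,0,-0.0025,0],[0.055,-0.006,0,0,0],[0.055,-0.006,0,0,0],[0.055,-0.006,0,0,0],[0.055,0,0,0.001,0],[0.055,0,0,0.001,0],[0.055,0,0,0,0],[0.055,0,0,0,0]]]' >/dev/null; python3 to.py j 0 0 0.027
```

```text
t 8.43 tcp [0.4755 0.0399 0.027 ] jig [0.0215 0.0001] tooly 76.03 F jig [ 1.75 -0.67] 1.21 open 0.717 ff 34.9 q [-0.13  0.13  2.18 -0.    0.82 -1.46]
 tool shift to target [ 0.0215 -0.0001 -0.    ]
```

```bash
python3 -m handwheel '[[[0.085,0,0,0,0],[0.085,0,0,0,0],[0.085,0,0,0,0],[0.085,0.008,0,0,0],[0.085,0.02,0,0,0],[0.085,0.018,0,0,0],[0.04,0,0,0,0],[0.04,0,0,0,0],[0.04,0,0,0,0],[0.04,0,0,0,0],[0.04,0,0,0,0],[0.04,0,0,0,0]]]' 30 >/dev/null; python3 to.py j 0 0 0.027; python3 - <<'E'
from h import *
from to import M,J
r=planter(tuple(M@[.0215,0]+J),.01);print(r); 
if r[0] is not None: print((M.T@(r[0][0]-J)).round(4))
im=viewer.read_camera("side"); cv2.imwrite("pics/s3.png",cv2.resize(im[120:320,200:440],None,fx=2,fy=2))
E
```

```text
t 9.43 tcp [0.4304 0.0511 0.0265] jig [-0.025   0.0001] tooly 76.0 F jig [ 0.44 -0.14] -0.15 open 0.472 ff 0.0 q [-0.12  0.04  2.28  0.    0.82 -1.44]
 tool shift to target [-0.025  -0.0001 -0.0005]
((array([0.47850148, 0.03776576]), array([-1.7,  0.4,  2.2, -0.4])), ['side'])
[ 0.0249 -0.0012]
```

View pics/s3.png

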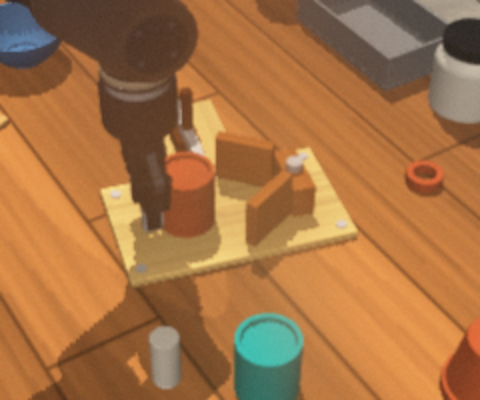

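The side view shows the planter upright on the board before the V, with both fingers behind it. I lower a little and push to just short of the earliest home.

```bash
cat > ck.py <<'E'
import sys
from to import *
lim=float(sys.argv[1]); F=M.T@np.array(s["contact_force"])[:2]; p=M.T@(np.array(s["eef_pos"])[:2]-J)
print("x %.4f y %.4f F %.2f %.2f"%(*p,*F)); sys.exit(int(np.hypot(*F)>lim))
E
python3 -m handwheel '[[[0.04,0,0,0.006,0],[0.04,0,0,0,0],[0.04,-0.005,0,0,0],[0.04,-0.005,0,0,0],[0.04,-0.005,0,0,0],[0.04,-0.005,0,0,0],[0.04,-0.005,0,0,0],[0.04,0,0,0,0]]]' >/dev/null; python3 to.py j 0 0 0.02; python3 ck.py 3 && python3 -m handwheel '[[[0.04,-0.004,0,0,0],[0.04,-0.004,0,0,0],[0.04,-0.004,0,0,0],[0.04,-0.004,0,0,0],[0.04,-0.004,0,0,0],[0.04,-0.004,0,0,0],[0.04,-0.004,0,0,0],[0.04,-0.004,0,0,0],[0.04,0,0,0,0]]]' >/dev/null; python3 to.py j 0 0 0.02
```

```text
t 10.35 tcp [0.4555 0.0449 0.0207] jig [0.0009 0.0001] tooly 75.99 F jig [-0.34 -0.42] -0.57 open 0.469 ff 0.0 q [-0.12  0.11  2.23 -0.    0.81 -1.45]
 tool shift to target [ 0.0009 -0.0001  0.0007]
x 0.0009 y 0.0001 F -0.34 -0.42
t 11.1 tcp [0.4862 0.0372 0.0207] jig [0.0325 0.0001] tooly 76.0 F jig [1.13 1.26] 0.47 open 0.461 ff 0.0 q [-0.13  0.17  2.16 -0.    0.81 -1.46]
 tool shift to target [ 0.0325 -0.0001  0.0006]
```

```bash
python3 - <<'E'
from h import *
from to import M,J
r=planter(tuple(M@[.067,0]+J),.01);print(r); 
if r[0] is not None: print((M.T@(r[0][0]-J)).round(4))
im=viewer.read_camera("side"); cv2.imwrite("pics/s4.png",cv2.resize(im[120:320,200:440],None,fx=2,fy=2))
E
```

```text
((array([0.53268251, 0.02418618]), array([-3.1, -1.6,  3.2,  1. ])), ['side'])
[ 0.0808 -0.0013]
```

View pics/s4.png

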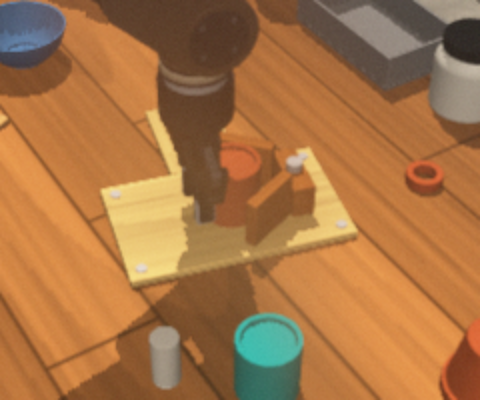

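The planter is upright and entering the V ahead of the fingers. I continue in guarded 1 mm steps.

```bash
H="python3 -m handwheel"; 
python3 -m handwheel '[[[0.04,-0.001,0,0,0],[0.04,-0.001,0,0,0],[0.04,0,0,0,0]]]' >/dev/null; python3 ck.py 3 &&
python3 -m handwheel '[[[0.04,-0.001,0,0,0],[0.04,-0.001,0,0,0],[0.04,0,0,0,0]]]' >/dev/null; python3 ck.py 3 &&
python3 -m handwheel '[[[0.04,-0.001,0,0,0],[0.04,-0.001,0,0,0],[0.04,0,0,0,0]]]' >/dev/null && python3 ck.py 3 &&
python3 -m handwheel '[[[0.04,-0.001,0,0,0],[0.04,0,0,0,0]]]' >/dev/null && python3 ck.py 3 &&
python3 -m handwheel '[[[0.04,-0.001,0,0,0],[0.04,0,0,0,0]]]' >/dev/null && python3 ck.py 3 &&
python3 -m handwheel '[[[0.04,-0.001,0,0,0],[0.04,0,0,0,0]]]' >/dev/null && python3 ck.py 3 &&
python3 -m handwheel '[[[0.04,-0.001,0,0,0],[0.04,0,0,0,0]]]' >/dev/null && python3 ck.py 3 &&
python3 -m handwheel '[[[0.04,-0.001,0,0,0],[0.04,0,0,0,0]]]' >/dev/null && python3 ck.py 3 &&
python3 -m handwheel '[[[0.04,-0.001,0,0,0],[0.04,0,0,0,0]]]' >/dev/null && python3 ck.py 3 &&
python3 -m handwheel '[[[0.04,-0.001,0,0,0],[0.04,0,0,0,0]]]' >/dev/null && python3 ck.py 3 &&
python3 -m handwheel '[[[0.04,-0.001,0,0,0],[0.04,0,0,0,0]]]' >/dev/null && python3 ck.py 3 &&
python3 -m handwheel '[[[0.04,-0.001,0,0,0],[0.04,0,0,0,0]]]' >/dev/null && python3 ck.py 3 &&
python3 -m handwheel '[[[0.04,-0.001,0,0,0],[0.04,0,0,0,0]]]' >/dev/null && python3 ck.py 3 &&
python3 -m handwheel '[[[0.04,-0.001,0,0,0],[0.04,0,0,0,0]]]' >/dev/null && python3 ck.py 3; python3 to.py
```

```text
x 0.0331 y 0.0000 F -0.77 0.59
x 0.0353 y 0.0001 F -0.32 0.57
x 0.0375 y 0.0001 F 0.12 0.19
x 0.0385 y 0.0001 F -0.96 -0.14
x 0.0395 y 0.0001 F -0.44 0.67
x 0.0405 y 0.0001 F -1.09 0.52
x 0.0415 y 0.0001 F -0.83 0.11
x 0.0425 y 0.0001 F -1.66 -1.22
x 0.0435 y 0.0001 F -1.24 0.86
x 0.0445 y 0.0001 F -0.81 -0.67
x 0.0455 y 0.0001 F -0.86 0.24
x 0.0465 y 0.0001 F -0.70 -0.09
x 0.0475 y 0.0001 F -0.79 0.76
x 0.0485 y 0.0001 F -0.96 -0.58
t 13.93 tcp [0.5017 0.0333 0.0204] jig [0.0485 0.0001] tooly 76.01 F jig [-0.96 -0.58] 0.87 open 0.468 ff 0.0 q [-0.14  0.2   2.12 -0.    0.82 -1.46]
```

```bash

python3 -m handwheel '[[[0.04,-0.001,0,0,0],[0.04,0,0,0,0]]]' >/dev/null && python3 ck.py 3 &&
python3 -m handwheel '[[[0.04,-0.001,0,0,0],[0.04,0,0,0,0]]]' >/dev/null && python3 ck.py 3 &&
python3 -m handwheel '[[[0.04,-0.001,0,0,0],[0.04,0,0,0,0]]]' >/dev/null && python3 ck.py 3 &&
python3 -m handwheel '[[[0.04,-0.001,0,0,0],[0.04,0,0,0,0]]]' >/dev/null && python3 ck.py 3 &&
python3 -m handwheel '[[[0.04,-0.001,0,0,0],[0.04,0,0,0,0]]]' >/dev/null && python3 ck.py 3 &&
python3 -m handwheel '[[[0.04,-0.001,0,0,0],[0.04,0,0,0,0]]]' >/dev/null && python3 ck.py 3 &&
python3 -m handwheel '[[[0.04,-0.001,0,0,0],[0.04,0,0,0,0]]]' >/dev/null && python3 ck.py 3 &&
python3 -m handwheel '[[[0.04,-0.001,0,0,0],[0.04,0,0,0,0]]]' >/dev/null && python3 ck.py 3 &&
python3 -m handwheel '[[[0.04,-0.001,0,0,0],[0.04,0,0,0,0]]]' >/dev/null && python3 ck.py 3 &&
python3 -m handwheel '[[[0.04,-0.001,0,0,0],[0.04,0,0,0,0]]]' >/dev/null && python3 ck.py 3 &&
python3 -m handwheel '[[[0.04,-0.001,0,0,0],[0.04,0,0,0,0]]]' >/dev/null && python3 ck.py 3 &&
python3 -m handwheel '[[[0.04,-0.001,0,0,0],[0.04,0,0,0,0]]]' >/dev/null && python3 ck.py 3 &&
python3 -m handwheel '[[[0.04,-0.001,0,0,0],[0.04,0,0,0,0]]]' >/dev/null && python3 ck.py 3 &&
python3 -m handwheel '[[[0.04,-0.001,0,0,0],[0.04,0,0,0,0]]]' >/dev/null && python3 ck.py 3; python3 to.py
```

```text
x 0.0495 y 0.0001 F 0.03 0.35
x 0.0505 y 0.0001 F -0.32 -0.29
x 0.0515 y 0.0001 F -1.33 -0.13
x 0.0525 y 0.0001 F -1.38 0.23
x 0.0534 y 0.0001 F -0.72 -0.18
x 0.0539 y -0.0001 F -2.77 -0.50
x 0.0542 y -0.0001 F -4.63 -0.69
t 15.1 tcp [0.5071 0.0318 0.02  ] jig [ 0.0542 -0.0001] tooly 76.01 F jig [-4.63 -0.69] 1.79 open 0.469 ff 0.0 q [-0.14  0.21  2.11 -0.    0.83 -1.46]
```

Force rises along x with almost no lateral part, so both rails are bearing. I build up to about 10 N.

```bash

python3 -m handwheel '[[[0.04,-0.001,0,0,0],[0.04,0,0,0,0]]]' >/dev/null && python3 ck.py 8 &&
python3 -m handwheel '[[[0.04,-0.0007,0,0,0],[0.04,0,0,0,0],[0.04,0,0,0,0]]]' >/dev/null && python3 ck.py 8.5 &&
python3 -m handwheel '[[[0.04,-0.0005,0,0,0],[0.04,0,0,0,0],[0.04,0,0,0,0]]]' >/dev/null && python3 ck.py 8.5 &&
python3 -m handwheel '[[[0.04,-0.0005,0,0,0],[0.04,0,0,0,0],[0.04,0,0,0,0]]]' >/dev/null && python3 ck.py 8.5; python3 to.py
```

```text
x 0.0541 y -0.0001 F -7.50 -1.58
x 0.0540 y -0.0001 F -9.22 -1.83
t 15.52 tcp [0.507  0.0318 0.0194] jig [ 0.054  -0.0001] tooly 76.01 F jig [-9.22 -1.83] 4.43 open 0.467 ff 0.0 q [-0.14  0.21  2.1  -0.    0.83 -1.46]
```

```bash

python3 -m handwheel '[[[0.04,0,-0.0004,0,0],[0.04,0,0,0,0],[0.04,0,0,0,0]]]' >/dev/null && python3 ck.py 11 && 
python3 -m handwheel '[[[0.04,-0.0002,0,0,0],[0.04,0,0,0,0],[0.04,0,0,0,0],[0.04,0,0,0,0]]]' >/dev/null && python3 ck.py 12 && 
python3 -m handwheel '[[[0.04,0,0,0,0],[0.04,0,0,0,0],[0.04,0,0,0,0],[0.04,0,0,0,0],[0.04,0,0,0,0],[0.04,0,0,0,0],[0.04,0,0,0,0],[0.04,0,0,0,0],[0.04,0,0,0,0],[0.04,0,0,0,0],[0.04,0,0,0,0],[0.04,0,0,0,0]]]' >/dev/null ; python3 to.py
python3 - <<'E'
from h import *
from to import M,J
r=planter(tuple(M@[.089,0]+J),.01);print(r); 
if r[0] is not None: print((M.T@(r[0][0]-J)).round(4))
im=viewer.read_camera("side"); cv2.imwrite("pics/s5.png",cv2.resize(im[120:270,240:400],None,fx=3,fy=3))
E
```

```text
x 0.0541 y -0.0002 F -9.09 0.80
x 0.0540 y -0.0002 F -10.17 -0.50
t 17.1 tcp [0.507  0.0318 0.0194] jig [ 0.0541 -0.0001] tooly 76.02 F jig [-9.29  0.24] 4.36 open 0.468 ff 0.0 q [-0.14  0.21  2.1   0.    0.83 -1.46]
((array([0.5489398 , 0.02087754]), array([-3.8, -0.3,  2.5,  0.2])), ['side'])
[ 0.0974 -0.0006]
```

View pics/s5.png

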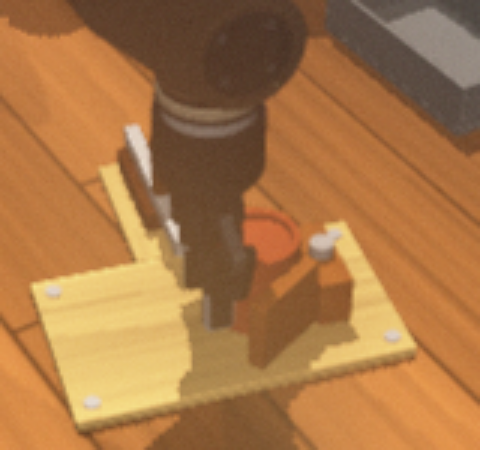

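```bash

python3 -m handwheel '[[[0.04,0.002,0,0,0],[0.04,0.004,0,0,0],[0.04,0.01,0,0,0],[0.04,0.02,0,0,0],[0.04,0.005,0,-0.03,0],[0.04,0,0,-0.04,0],[0.04,0,0,-0.04,0],[0.04,0,-0.03,-0.04,0],[0.04,0,-0.04,0,0],[0.04,0,-0.04,0,0],[0.04,0,0,0,0]]]' >/dev/null
python3 to.py
python3 - <<'E'
from h import *
from to import M,J
for i in range(2):
    r=planter(tuple(M@[.089,0]+J),.01);print(r) 
    if r[0] is not None: print((M.T@(r[0][0]-J)).round(4))
o=[]
for c,(x0,y0,x1,y1) in(("top",(140,150,290,300)),("side",(250,140,400,290))):
    o.append(cv2.resize(viewer.read_camera(c)[y0:y1,x0:x1],(400,400)))
cv2.imwrite("pics/s6.png",np.hstack(o))
for x in (.049,): 
  for z in(.044,.096): print({c:proj(c,[*(M@[x,.115]+J),z])[0].round(1) for c in("top","side")})
E
```

```text
t 18.27 tcp [ 0.4446 -0.0663  0.1654] jig [ 0.0172 -0.1105] tooly 75.68 F jig [-0.46  0.54] 0.24 open 0.47 ff 0.0 q [-0.37 -0.16  2.18 -0.    1.12 -1.69]
((array([0.54643524, 0.02448781]), array([-1.5, -3.3, 19.4, 13.7,  0.4,  0.2, -0.4, -0.4])), ['top', 'side'])
[0.0941 0.0023]
((array([0.5456948 , 0.02521982]), array([-1.8, -3.9, 22.1, 17. , -0.1, -0.9,  0.1,  0.6])), ['top', 'side'])
[0.0932 0.0028]
{'top': array([188.3, 215.5]), 'side': array([291.3, 182.6])}
{'top': array([183. , 210.2]), 'side': array([290.6, 164.2])}
```

View pics/s6.png

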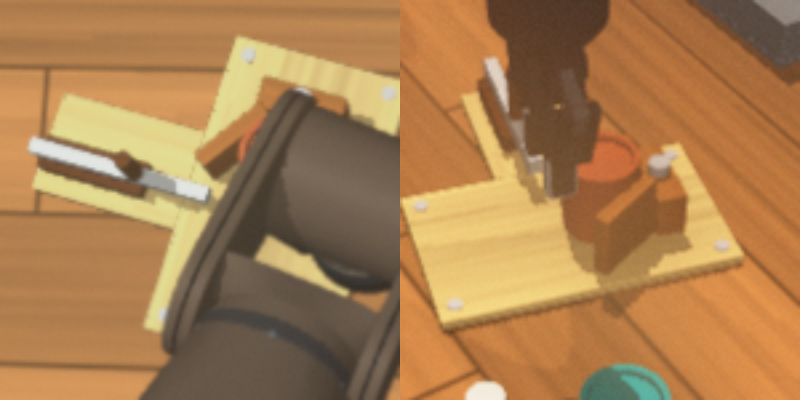

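```bash
python3 - <<'E'
from h import *
from to import M,J
for o in ([("top",(188,210.8))],[("side",(293,165))],[("top",(188,210.8)),("side",(293,165))]):
    x,e=solve(o,.096); print((M.T@(x-J)).round(4),e.round(1))
E
```

```text
[0.0504 0.1048] 0.0
[0.0533 0.1105] 0.0
[0.0514 0.1061] 1.3
```

```bash

python3 -m handwheel '[[[0,-0.005,0.035,0,0],[0,-0.005,0.035,0,0],[0,-0.005,0.035,0,0],[0,-0.005,0.035,0,0],[0,-0.005,0.035,0,0],[0,-0.005,0.035,0,0],[0,-0.003,0.035,0,0],[0,0,0.022,0,0],[0,0,0,0,0],[0,0,0,0,0]]]' >/dev/null
python3 to.py j 0.0505 0.15 0.074
python3 - <<'E'
from h import *
from to import M,J
r=planter(tuple(M@[.09,0]+J),.01);print(r) 
if r[0] is not None: print((M.T@(r[0][0]-J)).round(4))
E
```

```text
t 19.6 tcp [0.5411 0.1914 0.1632] jig [0.0485 0.163 ] tooly 76.2 F jig [ 0.31 -0.62] -0.04 open 0.002 ff 0.0 q [ 0.16  0.13  1.89 -0.    1.12 -1.17]
 tool shift to target [-0.002  -0.0129  0.0892]
((array([0.54257641, 0.02124328]), array([-1. , -2.4,  0.9, -0.5, -0.4,  0.6, -1.1,  1.2])), ['top', 'side'])
[ 0.0911 -0.0018]
```

```bash

python3 -m handwheel '[[[0,-0.002,-0.01,0.03,0],[0,0,0,0.03,0],[0,0,0,0.029,0],[0,0,0,0,0],[0,0,0,0,0]]]' >/dev/null; python3 to.py j 0.0505 0.1285 0.074; python3 ck.py 4 &&
python3 -m handwheel '[[[0,0,-0.006,0,0],[0,0,-0.006,0,0],[0,0,-0.006,0,0],[0,0,-0.006,0,0],[0,0,-0.006,0,0],[0,0,0,0,0]]]' >/dev/null; python3 to.py j 0.0505 0.0615 0.074
```

```text
t 20.22 tcp [0.5395 0.1787 0.0733] jig [0.05   0.1502] tooly 75.93 F jig [0.5  0.04] 0.55 open -0.002 ff 0.0 q [ 0.14  0.24  1.95 -0.    0.96 -1.18]
 tool shift to target [-0.0005 -0.0217 -0.0007]
x 0.0500 y 0.1502 F 0.50 0.04
t 20.72 tcp [0.5343 0.1498 0.0758] jig [0.0519 0.121 ] tooly 75.96 F jig [-0.55  0.57] -0.46 open 0.002 ff 0.1 q [ 0.09  0.21  1.98 -0.    0.95 -1.24]
 tool shift to target [ 0.0014 -0.0595  0.0018]
```

```bash

python3 -m handwheel '[[[0,0,-0.004,0.001,0],[0,0,-0.004,0,0],[0,0,-0.004,0,0],[0,0,0,0,0]]]' >/dev/null; python3 ck.py 6 &&
python3 -m handwheel '[[[0,0,-0.004,0,0],[0,0,-0.004,0,0],[0,0,-0.004,0,0],[0,0,0,0,0]]]' >/dev/null; python3 ck.py 6 &&
python3 -m handwheel '[[[0,0,-0.004,0,0],[0,0,-0.004,0,0],[0,0,-0.004,0,0],[0,0,0,0,0]]]' >/dev/null; python3 ck.py 6 ; python3 to.py j 0.0505 0.0615 0.074
python3 - <<'E'
from h import *
o=[]
for c,(x0,y0,x1,y1) in(("top",(140,150,290,300)),("side",(250,140,400,290))):
    o.append(cv2.resize(viewer.read_camera(c)[y0:y1,x0:x1],(400,400)))
cv2.imwrite("pics/s7.png",np.hstack(o))
E
```

```text
x 0.0511 y 0.1090 F 0.69 0.88
x 0.0509 y 0.0969 F 0.36 0.94
x 0.0509 y 0.0848 F 0.19 -0.19
t 21.72 tcp [0.5245 0.115  0.0734] jig [0.0509 0.0848] tooly 75.99 F jig [ 0.19 -0.19] -0.14 open -0.001 ff 0.1 q [ 0.03  0.17  2.03 -0.    0.94 -1.3 ]
 tool shift to target [ 0.0004 -0.0233 -0.0005]
```

View pics/s7.png

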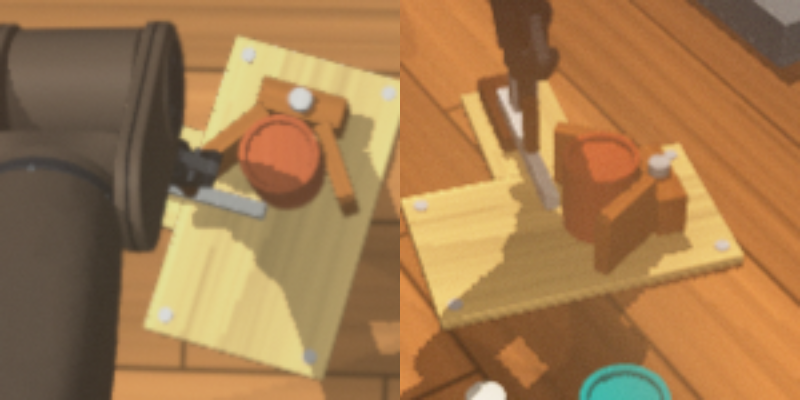

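The bar is sliding across just behind the planter; its tip is at crop (265,212), now past the left rail. I continue to the stop.

```bash

python3 -m handwheel '[[[0,0,-0.004,0,0],[0,0,-0.004,0,0],[0,0,-0.004,0,0],[0,0,-0.003,0,0],[0,0,0,0,0]]]' >/dev/null; python3 ck.py 6 &&
python3 -m handwheel '[[[0,0,-0.002,0,0],[0,0,-0.002,0,0],[0,0,0,0,0]]]' >/dev/null; python3 ck.py 6 &&
python3 -m handwheel '[[[0,0,-0.002,0,0],[0,0,0,0,0]]]' >/dev/null; python3 ck.py 6 &&
python3 -m handwheel '[[[0,0,-0.001,0,0],[0,0,0,0,0]]]' >/dev/null; python3 ck.py 6 &&
python3 -m handwheel '[[[0,0,-0.001,0,0],[0,0,0,0,0]]]' >/dev/null; python3 ck.py 6 &&
python3 -m handwheel '[[[0,0,-0.001,0,0],[0,0,0,0,0]]]' >/dev/null; python3 ck.py 6 &&
python3 -m handwheel '[[[0,0,-0.001,0,0],[0,0,0,0,0]]]' >/dev/null; python3 ck.py 6 ; python3 to.py j 0.0505 0.0615 0.074
```

```text
x 0.0509 y 0.0700 F 0.14 0.70
x 0.0510 y 0.0663 F -1.10 0.71
x 0.0511 y 0.0645 F -1.26 1.37
x 0.0511 y 0.0636 F 1.01 1.52
x 0.0511 y 0.0626 F -0.22 1.83
x 0.0511 y 0.0616 F -1.18 0.89
x 0.0511 y 0.0608 F -1.59 2.89
t 23.32 tcp [0.5189 0.0916 0.0736] jig [0.0511 0.0608] tooly 76.0 F jig [-1.59  2.89] -0.92 open -0.001 ff 1.3 q [-0.02  0.15  2.05  0.    0.94 -1.34]
 tool shift to target [ 0.0006  0.0007 -0.0004]
```

```bash

python3 -m handwheel '[[[0,0,-0.001,0,0],[0,0,0,0,0]]]' >/dev/null; python3 ck.py 7 &&
python3 -m handwheel '[[[0,0,-0.001,0,0],[0,0,0,0,0]]]' >/dev/null; python3 ck.py 7 &&
python3 -m handwheel '[[[0,0,-0.001,0,0],[0,0,0,0,0]]]' >/dev/null; python3 ck.py 7 &&
python3 -m handwheel '[[[0,0,-0.001,0,0],[0,0,0,0,0]]]' >/dev/null; python3 ck.py 7 &&
python3 -m handwheel '[[[0,0,-0.001,0,0],[0,0,0,0,0]]]' >/dev/null; python3 ck.py 7 &&
python3 -m handwheel '[[[0,0,-0.001,0,0],[0,0,0,0,0]]]' >/dev/null; python3 ck.py 7 ; python3 -m handwheel '[[[0,0,0,0,0],[0,0,0,0,0],[0,0,0,0,0]]]' >/dev/null; python3 to.py
```

```text
x 0.0511 y 0.0606 F -1.43 7.29
x 0.0511 y 0.0606 F -1.43 7.29
x 0.0511 y 0.0606 F -1.43 7.29
x 0.0511 y 0.0606 F -1.43 7.29
x 0.0511 y 0.0606 F -1.43 7.29
x 0.0511 y 0.0606 F -1.43 7.29
t 23.73 tcp [0.5189 0.0915 0.0737] jig [0.0511 0.0607] tooly 75.97 F jig [-1.02  6.82] -1.7 open 0.003 ff 2.9 q [-0.02  0.15  2.05  0.    0.94 -1.35]
```

At the stop: y 0.0606 m against about 0.0615 expected, 7 N. Backing off and checking.

```bash

python3 -m handwheel '[[[0,0,0.003,0,0],[0,0,0.01,0,0],[0,0,0.025,0,0],[0,0,0.03,-0.02,0],[0,0,0.03,-0.04,0],[0,0,0.03,-0.04,0],[0,0,0.03,-0.02,0],[0,0,0.02,0,0],[0,0,0,0,0],[0,0,0,0,0]]]' >/dev/null; python3 to.py
python3 - <<'E'
from h import *
from to import M,J
for i in range(2):
    r=planter(tuple(M@[.09,0]+J),.01)
    if r[0] is not None: print((M.T@(r[0][0]-J)).round(4),r)
o=[]
for c,(x0,y0,x1,y1) in(("top",(140,150,290,300)),("side",(250,140,400,290))):
    o.append(cv2.resize(viewer.read_camera(c)[y0:y1,x0:x1],(400,400)))
q=(proj("top",[*(M@[.0505,.04]+J),.096])[0]-[140,150])*400/150; print("post expected top",q, "side",(proj("side",[*(M@[.0505,.04]+J),.096])[0]-[250,140])*400/150+[400,0])
cv2.imwrite("pics/s8.png",np.hstack(o))
E
```

```text
t 24.57 tcp [0.5595 0.2544 0.1806] jig [0.0511 0.2286] tooly 76.14 F jig [ 0.11 -1.17] 0.16 open -0.001 ff 0.0 q [ 0.26  0.2   1.78 -0.    1.17 -1.07]
[ 0.0917 -0.0013] ((array([0.54328517, 0.0215313 ]), array([-0.1, -0.7, -0.3, -0.8, -0.2,  1.4, -0.9,  1. ])), ['top', 'side'])
[ 0.0911 -0.0006] ((array([0.54280301, 0.0223487 ]), array([ 0.5, -0.5, -0.6, -0.6, -0.6,  0.3, -0.3,  0.8])), ['top', 'side'])
post expected top [209.37126382 184.33263185] side [536.05120826 117.45576864]
```

View pics/s8.png

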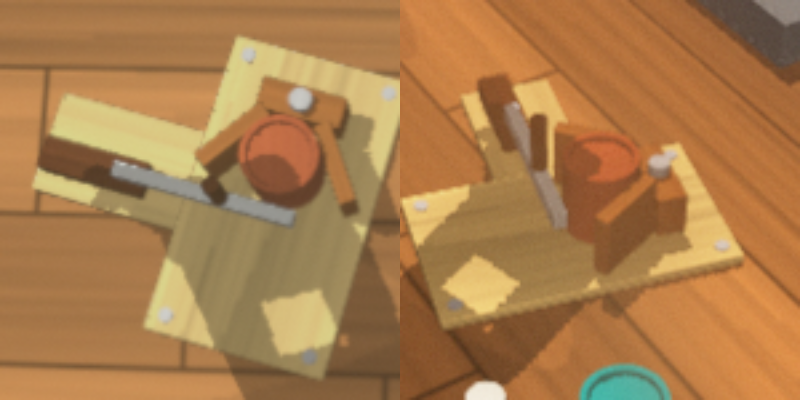

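The keeper is across: the post top is at crop (211,183) against (209,184) expected for closed. The planter stands seated between both rails, in the same place as before, and the gripper is clear.

```bash
python3 -c "
from plant import sign_off; print(sign_off())"
```

```text
the job is handed in; nothing more can be done
None
```

I've handed the job in: the planter is home in the V after a steady push of about 10 N on both rails, and the keeper is across at its stop. The gripper is clear and I touched no other pots or tools; `sign_off()` gave no verdict back.

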